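# Lock the steam-vent cap back into the rice cooker's lid

## Robot

A 7-joint arm with a two-finger parallel gripper is mounted at the origin on the work surface. World frame = base frame: x ahead of the robot, y to its left, z up, the work surface at z = 0. Lengths are in m, angles in rad, forces in N, time in s.
With the tool pointing down it reaches from about 0.35 to 0.9 m from the base axis. Payload 19.9 kg.
Tool frame: the origin (TCP) lies at the very end of the fingers, on their centre line; the grasp point (between the pads) lies 19 mm behind it (ctrl.grasp_offset is the x of the grasp point in the tool frame, in m); x points along the fingers, y is the direction in which the jaws open and shut, and the axes are right-handed (so a half turn about x gives the same grasp; the last joint's range is limited). The gripper opens to 94 mm and grips with 3 to 60 N. Pads are 16 mm wide; open, the fingers measure 119 mm over their backs; the gripper's body (75 mm by 177 mm) begins 78 mm behind the grasp point.
Start: joints at [-1.196, 0.417, -0.01, 1.614, 0.005, 1.111, -0.053], TCP at [0.252, 0.572, 0.205] pointing down, gripper open.
Joint ranges: [-2.81, 2.81], [-0.39, 2.02], [-1.27, 1.25], [0.06, 2.57], [-1.19, 4.33], [0.19, 2], [-2.82, 2.82]. Speed limits (rad/s): [1.89, 1.89, 2.39, 2.39, 3.01, 3.01, 3.01].

## Interface

Orientations are given as a unit quaternion [x, y, z, w].
In Python, from cell import ctrl gives the robot as it stands. The module is installed in compiled form; this text tells all that it offers.
- The arm moves only by the tool arm_command, never from a script. Its arguments are lists of equal length, an entry for each row: "gripper": the finger opening in cm, from 0 to 9.4; "translation": the shift along the tool's x, y, z in cm, a list of three; "delta_rot": the turn, a rotation vector about the tool's x, y, z in degrees, a list of three. A call has 1 to 8 rows; each row shifts and turns the commanded pose from where the row before left it, along the tool's axes as they then stand; what a row does not reach is not made up. A row lasts 1/12 s, in which the tool goes at most 41.7 mm and 7.16 degrees, less where a joint would pass 70% of its speed; a pose out of reach is approached as far as the arm can. A call with a gripper value outside its range is refused whole. The fingers move at their own pace and stop on an object; "newtons" is the grip in N (left out, the last holds). Time passes only in rows, so rows that do not move let the fingers close. It gives the time, the measured TCP pose, the force and the opening at its end, in the units of the state.
- ctrl.get_obs(): the state, without advancing time (a new reading comes with each control period).
- ctrl.get_image(name): name is "side" or "top" or "wrist"; returns a dict with "frame" (480x640x3 uint8, red, green, blue), "z_map" (480x640 float32, m along the optical axis (not along the pixel's ray), 0 where there is no reading), "camera_matrix" (3x3 intrinsics, pixels), "position" and "attitude" of the camera in the world. Camera axes: x right, y up, looking along -z (the intrinsics and any distortion apply to the point x, -y, -z); pixel columns grow to the right and rows downward; lengths in m; the calibration is good to about 2 mm. A picture is of the moment at which its call begins.
- ctrl.hand_in(): hands the job in, once; it reports no verdict.
The state is a dict: "clock": time; "qpos": joint angles; "qvel": joint speeds; "effort": joint torques, N m; "position": TCP position; "ee_rot": TCP orientation; "force": force on the tool from outside, world axes, zero at the start; "torque": the same for the moment, N m; "finger_gap": finger opening in m.
Only numpy, scipy, OpenCV 4.12 (cv2) and the standard library are available. Lean on these libraries where they do the work, as an engineer would, in place of code of your own. Each camera call takes 0.05 s, during which the arm holds its last target.

## Task

Take the washed steam-vent cap from the clear tray and lock it into the vent of the rice cooker's lid: let its two lugs down through the slots, press it down against the spring while turning it clockwise to the stop, and let go so that it stays locked and level. The lid is thin plastic, so feel your way and never load the cooker with more than 60 N; leave the other things where they are.

Things in the scene. Friction and masses are not known exactly. Their poses are not given: they have to be found in the camera images.
- cap_mid (a point): Steam-vent cap, loose, 40 to 85 g, 43 mm tall, standing upright in the tray; this point is on its axis half-way up (21.5 mm above its underside), z up, x along the finger bar. Below: pale skirt with two lugs; middle: dark round flange, 76 mm across, 19 to 23 mm above the underside (its rim hangs 4.5 mm lower); top: grey finger bar. A half turn about z makes no difference.
- cap_bar (a point): Middle of the cap's grey finger bar, on the axis, 33 mm above the underside; the bar is 50 mm long along x, 14 mm wide along y and 20 mm high, from the flange (23 mm) to the very top (43 mm). Orange dots at its ends show where the lugs are below.
- cap_lugs (a point): The cap's axis at the height of its lugs' middle, 8.25 mm above the underside. Two opposite lugs, at +x and -x, reach 30 mm from the axis; each is 10 mm wide and 4.5 mm high (6 to 10.5 mm above the underside). They stand on the round skirt, 48 mm across, whose foot below the lugs has a 3 mm bevel and enters the vent first.
- cooker: White rice cooker, fixed, lid shut and latched, 250 mm along x, 216 mm along y, lid top 178 mm up; origin at the centre of its underside, x from the control panel at the front to the hinge at the back. Its thin lid and vent take no more than 60 N, all its contacts added up.
- vent (a point): Axis of the vent in the lid, level with the top of its dark collar (71 mm across, 5 mm proud of the lid, bore 51 mm), axes as the cooker's. Two slots for the lugs, 13 mm wide, near +x and -x, orange dot at each. The collar was pushed in by hand: its slots are up to 22 degrees either way off this x axis, not measured. Off a slot, lugs lie on the collar with the cap's mid point 15.5 mm above here.
- vent_seal_top (a point): Sprung seal plate in the vent, its top at rest, 8.5 mm under the collar's top. With the lugs in the slots the cap's foot meets it at mid point 13 mm above point vent: 3.5 N, then 0.6 N per mm. Below 4.5 mm (9 N) the lugs can turn clockwise, seen from above, under the collar: 45 degrees to a firm stop (the other way a wall blocks them). At 2.5 mm the flange bottoms hard.
- vent_locked (a point): Where the cap's mid point comes to rest once locked: on the vent's axis, 7 mm above point vent. Let go at the stop, the spring lifts the lugs by 2.5 mm into pockets under the collar and the cap cannot turn back. Let go less than 38 degrees past the slots, the lugs are not in the pockets; back at the slots the cap springs up to 13 mm above point vent.
- tray: Clear acrylic tray, fixed, 180 x 260 mm with a raised edge 22 mm high, walls and floor 4 mm; origin at the centre of its underside, long side along y.
- measure: Clear plastic rice measure, loose, 66 mm across, 68 mm tall, standing in the tray; origin at the centre of its foot. Leave it.
- bowl: Empty steel bowl, 136 mm across, 58 mm tall; origin at the centre of its foot. Leave it.
- spoon_rest: White ceramic spoon rest, 92 mm round with a short handle, 12 mm tall; origin under its centre. Leave it.
- chopstick_a1: One of a pair of red lacquered chopsticks, 225 mm long along x, 8 mm thick; drying in the tray along its long side; origin under its middle. Leave it.
- chopstick_a2: The other of the red pair.
- chopstick_b1: One of a pair of black lacquered chopsticks, as the red ones, lying on the table. Leave it.
- chopstick_b2: The other of the black pair.
There are look-alikes about, which are no part of the job. What is meant by the part that bears cap_mid is not purple or yellow, and is the larger of those in its own colour.

How it is judged:
On the way:
1. the cap's lugs are down in the slots of the vent (z of cap_mid in the frame of vent below 0.014 m and horizontal distance between cap_mid and vent below 0.004 m), for 0.1 s.
At the end, for the whole second after the job is handed in: Cap locked and released in the vent: its mid point 5.5 to 9 mm above the vent point and within 3 mm of its axis, upright within 0.06 rad, which only the lugs in their pockets allow; the other things within 20 mm of where they stood (z of cap_mid in the frame of vent between 0.0055 and 0.009 m and horizontal distance between cap_mid and vent below 0.003 m and angle between cap_mid's own z axis and vertical below 0.06 rad); the robot touches nothing.
It fails at once if the cooker is loaded with more than 60 N (contact force between anything else and cooker above 60 N).
It fails at once if another thing is moved by more than 20 mm (distance of any of measure, bowl, spoon_rest, chopstick_a1, chopstick_a2, chopstick_b1, chopstick_b2 from where it was at the start of the episode above 0.02 m).
It also fails if it takes over 72 s, if anything falls off the work surface, if the arm or the gripper's body presses on something with over 40 N, if the wrist force passes 120 N, or if a joint passes its speed limit or range.

## Working session

There is one attempt and no reset: what is moved stays moved. The work goes in short steps, Python scripts to look and compute and a tool call to move; the robot and the scene stay as the last step left them, time stands still between calls to the robot, and variables do not carry over. Pictures are saved under pics/ and viewed, and the job is handed in when it is done.

Besides the shell and the picture viewer there is one more tool, called after "Request:" as name(argument=value, ...) on one line, values as JSON. arm_command: Moves the arm, as the interface text tells. Its arguments: {"type":"object","properties":{"gripper":{"type":"array","items":{"type":"number"}},"translation":{"type":"array","items":{"type":"array","items":{"type":"number"}}},"delta_rot":{"type":"array","items":{"type":"array","items":{"type":"number"}}},"newtons":{"type":"number"}},"required":["gripper","translation","delta_rot"]}

```bash
mkdir -p pics; python3 - <<'E'
from cell import ctrl
import cv2,numpy as np
o=ctrl.get_obs()
print({k:np.round(v,4).tolist() for k,v in o.items()}, ctrl.grasp_offset)
for n in ["side","top","wrist"]:
    d=ctrl.get_image(n)
    cv2.imwrite(f"pics/{n}0.png",d["frame"][:,:,::-1]); np.savez(f"{n}0.npz",**d)
    print(n,d["camera_matrix"].tolist(),d["position"],d["attitude"],[k for k in d])
E
```

```text
{'clock': 0.0, 'qpos': [-1.1965, 0.418, -0.0103, 1.6142, 0.0047, 1.1107, -0.053], 'qvel': [-0.0004, -0.0006, 0.002, 0.0024, -0.0023, 0.0005, -0.0008], 'effort': [-0.0011, -85.1237, 0.6386, -42.5998, -0.0488, 0.0186, 0.0001], 'position': [0.2523, 0.5714, 0.2048], 'ee_rot': [0.1455, 0.6919, -0.1464, 0.6918], 'force': [0.3293, -0.4537, -0.3308], 'torque': [-0.0495, -0.0114, -0.0147], 'finger_gap': 0.094} -0.0188
side [[519.6180398035801, 0.0, 313.9793249607155], [0.0, 519.6180398035801, 238.345838120851], [0.0, 0.0, 1.0]] [0.60302852 0.40157101 1.07988387] [0.00888978 0.16423848 0.98513894 0.04947695] ['frame', 'z_map', 'camera_matrix', 'position', 'attitude']
top [[490.7008857219793, 0.0, 323.07131431602176], [0.0, 490.7008857219793, 243.4244626388725], [0.0, 0.0, 1.0]] [0.36507178 0.07420868 1.12272327] [ 0.06192212 -0.06487864 -0.70339988  0.70511348] ['frame', 'z_map', 'camera_matrix', 'position', 'attitude']
wrist [[414.7966010733655, 0.0, 323.05338575392], [0.0, 414.7966010733655, 247.58849038634293], [0.0, 0.0, 1.0]] [0.19272244 0.59894114 0.38310776] [-0.09667949 -0.06310292  0.54193395  0.83245342] ['frame', 'z_map', 'camera_matrix', 'position', 'attitude']
```

View pics/side0.png

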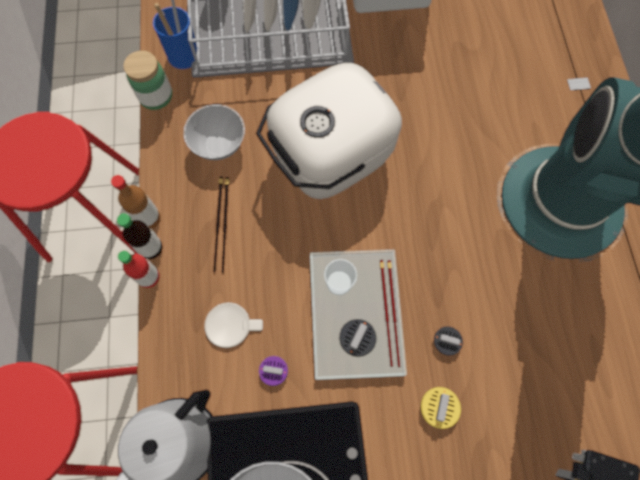

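View pics/top0.png

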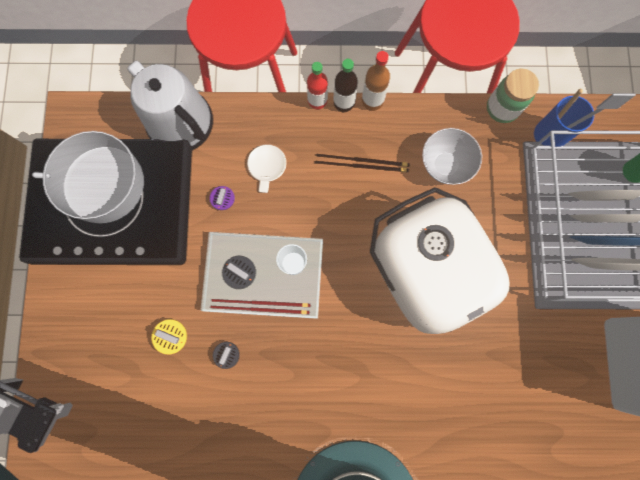

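View pics/wrist0.png

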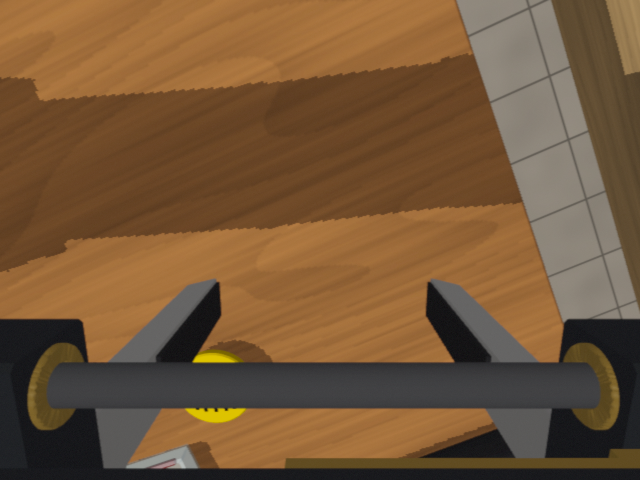

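Candidates for the cap, top view: black in the tray (239,271), small black on the table (226,354), yellow (169,337), purple (221,198). The one in the tray fits: it is neither purple nor yellow, and it is the larger black one. An enlarged crop should confirm it, and I'll locate it at the same time.

```bash
cat > h.py <<'E'
import numpy as np,cv2
from scipy.spatial.transform import Rotation as R
def ray(d,uv):
    K=d["camera_matrix"];uv=np.atleast_2d(uv).astype(float)
    p=np.c_[(uv[:,0]-K[0,2])/K[0,0],-(uv[:,1]-K[1,2])/K[1,1],-np.ones(len(uv))]
    return R.from_quat(d["attitude"]).apply(p)
def plane(d,uv,z):
    r=ray(d,uv);c=d["position"];return c+r*((z-c[2])/r[:,2])[:,None]
def depth(d,uv):
    uv=np.atleast_2d(uv);z=d["z_map"][uv[:,1].astype(int),uv[:,0].astype(int)]
    return d["position"]+ray(d,uv)*z[:,None]
def proj(d,P):
    p=R.from_quat(d["attitude"]).inv().apply(np.atleast_2d(P)-d["position"]);K=d["camera_matrix"]
    return np.c_[K[0,0]*p[:,0]/-p[:,2]+K[0,2],K[1,1]*p[:,1]/p[:,2]+K[1,2]]
E
python3 - <<'E'
from h import *
S=dict(np.load("side0.npz"));T=dict(np.load("top0.npz"))
def crop(d,u,v,w,n): 
    a=d["frame"][v-w:v+w,u-w:u+w,::-1]; return cv2.resize(a,(390,390),interpolation=cv2.INTER_CUBIC)
cv2.imwrite("pics/capcrop.png",np.hstack([crop(T,239,271,32,0),crop(S,358,338,32,0)]))
cv2.imwrite("pics/ventcrop.png",np.hstack([crop(T,436,243,26,0),crop(S,318,122,26,0)]))
for n,d,uvs in [("top",T,[(239,271),(226,354),(169,337),(210,290),(436,230),(440,290),(292,262),(265,163),(447,160)]),("side",S,[(358,338),(449,341),(345,370),(318,110),(350,130),(340,277)])]:
    print(n);print(np.c_[uvs,np.round(depth(d,uvs),4)])
E
```

```text
top
[[ 2.390e+02  2.710e+02  4.985e-01  2.556e-01  4.370e-02]
 [ 2.260e+02  3.540e+02  3.189e-01  2.793e-01  3.510e-02]
 [ 1.690e+02  3.370e+02  3.548e-01  4.026e-01  4.110e-02]
 [ 2.100e+02  2.900e+02  4.600e-01  3.276e-01  5.000e-04]
 [ 4.360e+02  2.300e+02  5.701e-01 -1.587e-01  1.492e-01]
 [ 4.400e+02  2.900e+02  4.461e-01 -1.550e-01  1.778e-01]
 [ 2.920e+02  2.620e+02  5.241e-01  1.409e-01  7.200e-03]
 [ 2.650e+02  1.630e+02  7.617e-01  2.083e-01  7.200e-03]
 [ 4.470e+02  1.600e+02  7.708e-01 -2.256e-01  7.300e-03]]
side
[[ 3.580e+02  3.380e+02  5.009e-01  2.650e-01  5.000e-02]
 [ 4.490e+02  3.410e+02  3.192e-01  2.868e-01  3.270e-02]
 [ 3.450e+02  3.700e+02  5.307e-01  3.198e-01  6.100e-03]
 [ 3.180e+02  1.100e+02  5.357e-01 -1.746e-01  1.801e-01]
 [ 3.500e+02  1.300e+02  4.774e-01 -1.235e-01  1.793e-01]
 [ 3.400e+02  2.770e+02  5.182e-01  1.270e-01  4.700e-03]]
```

View pics/capcrop.png

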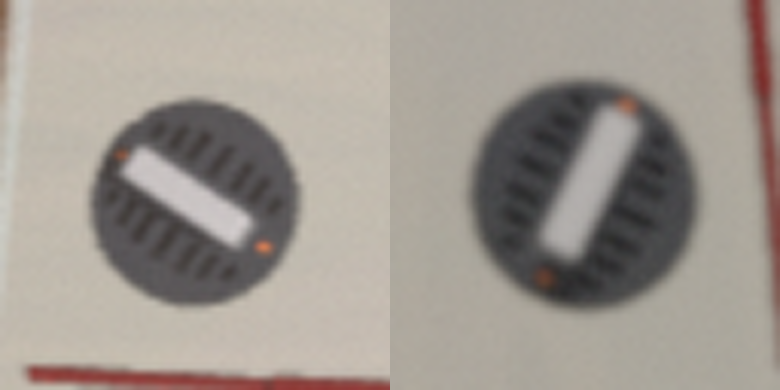

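View pics/ventcrop.png

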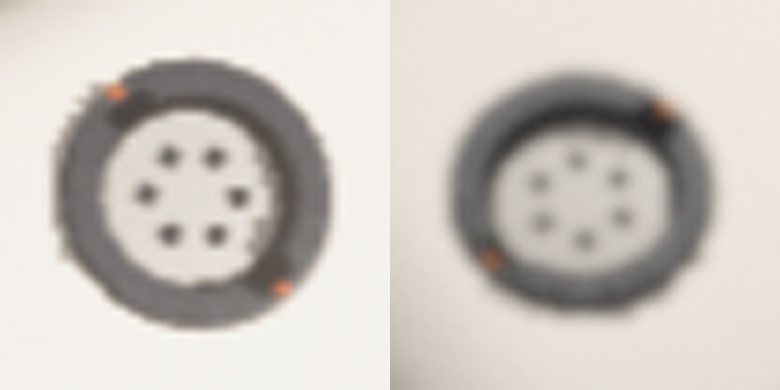

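The crop confirms it: a dark flange in the tray with a grey bar and two orange dots (top crop at 121,155 and 263,247). In the vent crop, the orange slot dots are at (117,92) and (283,288). Next I'll measure both accurately in the two views.

```bash
cat > m.py <<'E'
from h import *
def orange(d,c,w):
    f=d["frame"].astype(int);m=((f[...,0]-f[...,2]>45)&(f[...,0]>f[...,1]*1.35)).astype(np.uint8)
    r=[]
    z=np.zeros_like(m);z[c[1]-w:c[1]+w,c[0]-w:c[0]+w]=m[c[1]-w:c[1]+w,c[0]-w:c[0]+w]
    n,l,s,ce=cv2.connectedComponentsWithStats(z)
    out=[]
    for i in range(1,n):
        k=l==i; wt=(f[...,0]-f[...,2])[k]; v,u=np.nonzero(k)
        out.append((np.average(u,weights=wt),np.average(v,weights=wt),s[i,4]))
    return out
def dark(d,c,w,t):
    g=cv2.cvtColor(d["frame"],cv2.COLOR_RGB2GRAY);m=np.zeros_like(g)
    m[c[1]-w:c[1]+w,c[0]-w:c[0]+w]=(g<t)[c[1]-w:c[1]+w,c[0]-w:c[0]+w]
    cs,_=cv2.findContours(m,cv2.RETR_EXTERNAL,cv2.CHAIN_APPROX_NONE);k=max(cs,key=cv2.contourArea)
    k=cv2.convexHull(k);return cv2.fitEllipse(k),k
E
python3 - <<'E'
from m import *
S=dict(np.load("side0.npz"));T=dict(np.load("top0.npz"))
for n,d,cc,vc in [("top",T,(239,271),(436,243)),("side",S,(358,338),(318,122))]:
    for nm,c,w,z,zd,t in [("cap",cc,22,.025,.027,120),("vent",vc,24,.183,.183,140)]:
        e,k=dark(d,c,w,t); P=plane(d,k[:,0]+0.0,z)[:,:2].astype(np.float32)
        (cx,cy),r=cv2.minEnclosingCircle(P)
        o=orange(d,c,w); Q=plane(d,np.array(o)[:,:2],zd)
        print(n,nm,"ell",np.round(e[0],1),"->",np.round(plane(d,e[0],z)[0],4),"circ",round(cx,4),round(cy,4),"r",round(r,4))
        print("   dots",np.round(o,1).tolist(),np.round(Q[:,:2],4).tolist(),"mid",np.round(Q[:2,:2].mean(0),4),"ang",np.degrees(np.arctan2(*(Q[1]-Q[0])[[1,0]])),"len",np.linalg.norm(Q[1]-Q[0]))
E
```

```text
top cap ell [238.5 271.8] -> [0.4989 0.2599 0.025 ] circ 0.4995 0.2594 r 0.038
   dots [[226.5, 264.0, 2.0], [249.9, 279.2, 4.0]] [[0.5163, 0.287], [0.4822, 0.2334]] mid [0.4992 0.2602] ang -122.46385510842696 len 0.0635334609129969
top vent ell [435.3 242.3] -> [ 0.5384 -0.1483  0.183 ] circ 0.5386 -0.1481 r 0.035
   dots [[425.0, 229.0, 3.0], [447.4, 255.0, 2.0]] [[0.5649, -0.1292], [0.5135, -0.1709]] mid [ 0.5392 -0.1501] ang -140.97125794178987 len 0.06619533522075766
side cap ell [357.4 337.6] -> [0.4996 0.2607 0.025 ] circ 0.4995 0.2603 r 0.0378
   dots [[364.4, 322.7, 3.0], [351.0, 351.0, 1.0]] [[0.4819, 0.2327], [0.5158, 0.286]] mid [0.4989 0.2593] ang 57.53749945090236 len 0.06324320373949771
side vent ell [317.1 121.8] -> [ 0.5405 -0.1462  0.183 ] circ 0.5405 -0.1462 r 0.0355Traceback (most recent call last):
  File "<stdin>", line 9, in <module>
IndexError: index 1 is out of bounds for axis 0 with size 1
```

```bash
python3 - <<'E'
from h import *
from cell import ctrl
o=ctrl.get_obs(); r=R.from_quat(o["ee_rot"]);print(np.round(r.as_matrix(),3))
m=r.as_matrix();print("tool y yaw",np.degrees(np.arctan2(m[1,1],m[0,1])),"tool z yaw",np.degrees(np.arctan2(m[1,2],m[0,2])))
p=np.array([0.4992,0.26,0.15])-o["position"]; print("to above cap (tool, cm)",r.inv().apply(p)*100)
E
```

```text
[[-0.     0.404  0.915]
 [-0.001  0.915 -0.404]
 [-1.    -0.001  0.   ]]
tool y yaw 66.17824980868423 tool z yaw -23.821744714722872
to above cap (tool, cm) [  5.51874133 -18.51912523  35.16308551]
```

Request:
arm_command(gripper=[5,5,5,5,5,5,5,5], translation=[[0,-1.16,2.2],[0,-1.16,2.2],[0,-1.16,2.2],[0,-1.16,2.2],[0,-1.16,2.2],[0,-1.16,2.2],[0,-1.16,2.2],[0,-1.16,2.2]], delta_rot=[[0,0,0],[0,0,0],[0,0,0],[0,0,0],[0,0,0],[0,0,0],[0,0,0],[0,0,0]])

```text
clock: 0.82
position: [0.3765, 0.4146, 0.2053]
ee_rot: [0.146, 0.692, -0.146, 0.692]
force: [-0.4, -0.2, -0.6]
finger_gap: 0.0506
```

Request:
arm_command(gripper=[5,5,5,5,5,5,5,5], translation=[[0,-1.16,2.2],[0,-1.16,2.2],[0,-1.16,2.2],[0,-1.16,2.2],[0,-1.16,2.2],[0,-1.16,2.2],[0,-1.16,2.2],[0,-1.16,2.2]], delta_rot=[[0,0,0],[0,0,0],[0,0,0],[0,0,0],[0,0,0],[0,0,0],[0,0,0],[0,0,0]])

```text
clock: 1.48
position: [0.5, 0.2587, 0.2054]
ee_rot: [0.146, 0.692, -0.146, 0.692]
force: [0.4, 0.2, -0.4]
finger_gap: 0.05
```

Request:
arm_command(gripper=[5,5,5,5,5,5,5,5], translation=[[0,0,0],[0,0,0],[0,0,0],[0,0,0],[0,0,0],[0,0,0],[0,0,0],[0,0,0]], delta_rot=[[6,0,0],[6,0,0],[6,0,0],[6,0,0],[6,0,0],[6,0,0],[6,0,0],[6,0,0]])

```text
clock: 2.15
position: [0.4994, 0.2597, 0.2053]
ee_rot: [0.416, 0.572, -0.416, 0.572]
force: [-0.1, -0.2, -0.4]
finger_gap: 0.0501
```

Request:
arm_command(gripper=[5,5,5,5,5,5,5,5], translation=[[0,0,0],[0,0,0],[0,0,0],[0,0,0],[0,0,0],[0,0,0],[0,0,0],[0,0,0]], delta_rot=[[6,0,0],[6,0,0],[6,0,0],[6,0,0],[6,0,0],[6,0,0],[6,0,0],[6,0,0]])

```text
clock: 2.82
position: [0.4993, 0.2597, 0.2053]
ee_rot: [-0.613, -0.353, 0.613, -0.353]
force: [-0.5, -0.0, 0.9]
finger_gap: 0.0498
```

```bash
python3 - <<'E'
from m import *
from cell import ctrl
d=ctrl.get_image("wrist");cv2.imwrite("pics/w1.png",d["frame"][:,:,::-1]);np.savez("w1.npz",**d)
print(proj(d,[0.4992,.26,.027]),d["position"])
E
```

```text
[[322.48922665 228.99860374]] [0.53312234 0.31749574 0.38347474]
```

View pics/w1.png

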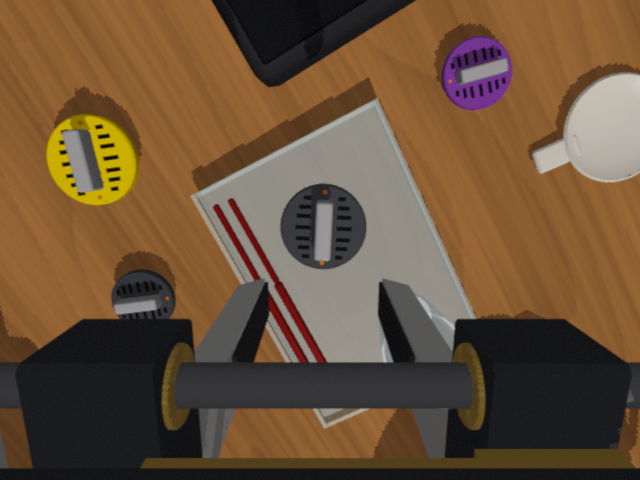

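The wrist view shows the cap at (323,226), its bar nearly along the image columns and its dots at (325,191) and (322,263). I'll refine from those dots.

```bash
python3 - <<'E'
from m import *
d=dict(np.load("w1.npz"))
e,k=dark(d,(323,227),48,110);o=orange(d,(323,227),46)
print(e,o,plane(d,e[0],.025))
o=[x for x in o if x[2]>3]
Q=plane(d,np.array(o)[:,:2],.027);print(Q,Q[:2].mean(0),np.degrees(np.arctan2(*(Q[0]-Q[1])[[1,0]])))
# bar mask top
g=d["frame"].astype(int);m=np.zeros((480,640),np.uint8);m[185:270,280:368]=((g.min(2)>135)[185:270,280:368])
# keep central component
n,l,s,c=cv2.connectedComponentsWithStats(m);i=l[225,323];kk=np.argwhere(l==i)[:,::-1]
rct=cv2.minAreaRect(plane(d,kk.astype(float),.047)[:,:2].astype(np.float32));print(i,rct)
E
```

```text
((322.9654235839844, 225.9520721435547), (85.69429779052734, 85.99459075927734), 75.56532287597656) [(np.float64(324.68731387730793), np.float64(191.57296009529483), np.int32(17)), (np.float64(321.28845334469537), np.float64(262.51810822326377), np.int32(18))] [[0.50073569 0.26181465 0.025     ]]
[[0.51718741 0.28718773 0.027     ]
 [0.48303055 0.23432341 0.027     ]] [0.50010898 0.26075557 0.027     ] 57.13256346313732
6 ((0.5001242160797119, 0.26014232635498047), (0.04645344614982605, 0.011095559224486351), 57.18974685668945)
```

Request:
arm_command(gripper=[5,5,5,5,5,5,5,5], translation=[[1.9,0,0],[1.9,0,0],[1.9,0,0],[1.9,0,0],[1.9,0,0],[1.9,0,0],[1.9,0,0],[1.9,0,0]], delta_rot=[[2.9,0,0],[0,0,0],[0,0,0],[0,0,0],[0,0,0],[0,0,0],[0,0,0],[0,0,0]])

```text
clock: 3.53
position: [0.4993, 0.2597, 0.0524]
ee_rot: [-0.62, -0.34, 0.62, -0.34]
force: [0.7, 0.1, 0.8]
finger_gap: 0.0502
```

Request:
arm_command(gripper=[5,5,5,5,5,5], translation=[[0.6,0,0],[0.6,0,0],[0.6,0,0],[0.6,0,0],[0,0,0],[0,0,0]], delta_rot=[[0,0,0],[0,0,0],[0,0,0],[0,0,0],[0,0,0],[0,0,0]])

```text
clock: 4.03
position: [0.4996, 0.2598, 0.0297]
ee_rot: [0.621, 0.339, -0.62, 0.339]
force: [-0.3, -0.5, 0.1]
finger_gap: 0.0501
```

Request:
arm_command(gripper=[5,5,0.8,0.8,0.8,0.8,0.8,0.8], translation=[[0.1,0,0],[0,0,0],[0,0,0],[0,0,0],[0,0,0],[0,0,0],[0,0,0],[0,0,0]], delta_rot=[[0,0,0],[0,0,0],[0,0,0],[0,0,0],[0,0,0],[0,0,0],[0,0,0],[0,0,0]], newtons=45)

```text
clock: 4.7
position: [0.4995, 0.2598, 0.0285]
ee_rot: [-0.621, -0.339, 0.621, -0.339]
force: [0.8, -0.9, -0.9]
finger_gap: 0.0136
```

Request:
arm_command(gripper=[0.8,0.8,0.8,0.8,0.8,0.8], translation=[[0,0,0],[0,0,0],[-0.5,0,0],[-1,0,0],[-1.5,0,0],[0,0,0]], delta_rot=[[0,0,0],[0,0,0],[0,0,0],[0,0,0],[0,0,0],[0,0,0]])

```text
clock: 5.2
position: [0.5008, 0.2603, 0.0613]
ee_rot: [0.622, 0.339, -0.619, 0.339]
force: [0.6, -0.5, -0.1]
finger_gap: 0.0137
```

Request:
arm_command(gripper=[0.8,0.8,0.8,0.8,0.8,0.8,0.8,0.8], translation=[[-2.7,0,0],[-2.7,0,0],[-2.7,0,0],[-2.7,0,0],[-2.7,0,0],[-2.7,0,0],[-2.7,0,0],[-2.7,0,0]], delta_rot=[[2.3,0,0],[2.3,0,0],[2.3,0,0],[2.3,0,0],[2.3,0,0],[2.3,0,0],[2.3,0,0],[2.3,0,0]])

```text
clock: 5.87
position: [0.4992, 0.2596, 0.276]
ee_rot: [0.667, 0.235, -0.667, 0.235]
force: [-0.2, 0.5, -1.6]
finger_gap: 0.0135
```

Request:
arm_command(gripper=[0.8,0.8,0.8,0.8,0.8,0.8,0.8,0.8], translation=[[0,0.8,0.7],[0,1.7,1.47],[0,1.7,1.47],[0,1.7,1.47],[0,1.7,1.47],[0,1.7,1.47],[0,1.7,1.47],[0,1.7,1.47]], delta_rot=[[0,0,0],[0,0,0],[0,0,0],[0,0,0],[0,0,0],[0,0,0],[0,0,0],[0,0,0]])

```text
clock: 6.53
position: [0.4933, 0.0906, 0.2743]
ee_rot: [0.667, 0.235, -0.667, 0.235]
force: [0.4, 0.4, -0.8]
finger_gap: 0.0135
```

Request:
arm_command(gripper=[0.8,0.8,0.8,0.8,0.8,0.8,0.8,0.8], translation=[[0,1.7,1.47],[0,1.7,1.47],[0,1.7,1.47],[0,1.7,1.47],[0,1.7,1.47],[0,1.7,1.47],[0,1.7,1.47],[0,1.7,1.47]], delta_rot=[[0,0,0],[0,0,0],[0,0,0],[0,0,0],[0,0,0],[0,0,0],[0,0,0],[0,0,0]])

```text
clock: 7.2
position: [0.487, -0.089, 0.2743]
ee_rot: [0.667, 0.235, -0.667, 0.235]
force: [0.7, -0.7, -0.1]
finger_gap: 0.014
```

Request:
arm_command(gripper=[0.8,0.8,0.8,0.8,0.8,0.8,0.8,0.8], translation=[[0,1.7,1.47],[0,1.7,1.47],[0,1.7,1.47],[0,1.7,1.47],[0,1.1,1.0],[0,0,0],[0,0,0],[0,0,0]], delta_rot=[[0,0,0],[0,0,0],[0,0,0],[0,0,0],[0,0,0],[0,0,0],[0,0,0],[0,0,0]])

```text
clock: 7.87
position: [0.4835, -0.1917, 0.2743]
ee_rot: [-0.667, -0.236, 0.667, -0.235]
force: [0.2, -0.0, -0.8]
finger_gap: 0.0135
```

```bash
python3 - <<'E'
from m import *
from cell import ctrl
d=ctrl.get_image("wrist");cv2.imwrite("pics/w2.png",d["frame"][:,:,::-1]);np.savez("w2.npz",**d)
o=ctrl.get_obs();np.savez("o2.npz",**o)
print(proj(d,[0.539,-.148,.183]),d["position"],o["position"],o["qpos"],o["force"])
E
```

```text
[[324.74011313 144.39295559]] [ 0.53541876 -0.14972472  0.45248301] [ 0.48354257 -0.1915317   0.27430807] [-0.40687029  0.21894276  0.84696261  1.80816426 -0.17625966  1.19277459
 -0.39731918] [ 0.29192278 -0.59228508 -0.62143562]
```

View pics/w2.png

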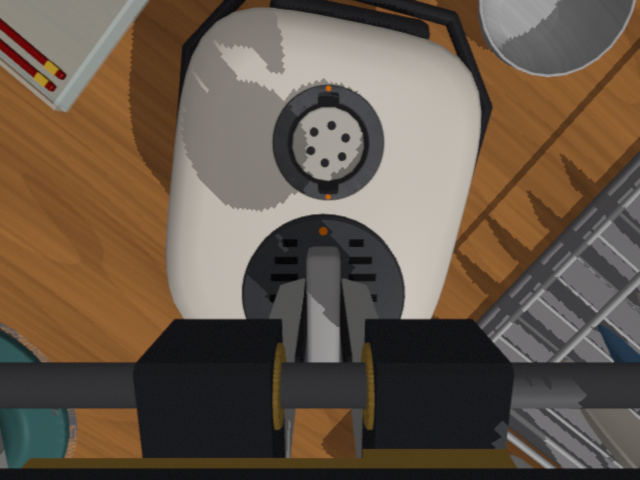

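The vent is clearly visible: its slot dots are at (328,88) and (328,197). The held cap's near dot is at (323,231).

```bash
python3 - <<'E'
from m import *
d=dict(np.load("w2.npz"));o2=dict(np.load("o2.npz"));tcp=o2["position"]
m=R.from_quat(o2["ee_rot"]).as_matrix();print("tooly yaw",np.degrees(np.arctan2(m[1,1],m[0,1])),"tilt",m[2])
g=cv2.cvtColor(d["frame"],cv2.COLOR_RGB2GRAY)
e,k=dark(d,(328,141),66,110);P=plane(d,k[:,0],.183)[:,:2].astype(np.float32)
print("collar",e,plane(d,e[0],.183)[0],cv2.minEnclosingCircle(P))
o=orange(d,(328,141),66);print(o);Q=plane(d,np.array([x[:2] for x in o if x[2]>3]),.183);print(Q,Q.mean(0),np.degrees(np.arctan2(*(Q[0]-Q[1])[[1,0]])),np.linalg.norm(Q[0]-Q[1]))
# cap dot: flange top height = tcp z -0.0015
o=orange(d,(323,231),12);q=plane(d,o[0][:2],tcp[2]-.0015)[0];v=q-tcp;print("capdot",o,q,np.linalg.norm(v[:2]),np.degrees(np.arctan2(v[1],v[0])))
# six seal holes not needed; lid height check by depth
for uv in [(300,100),(290,140),(365,150),(328,180),(230,200),(420,150),(328,105)]: print(uv,depth(d,[uv])[0].round(4))
# cap rim visible upper half
print("vent-tcp tool", (m.T@(np.r_[Q.mean(0)[:2],tcp[2]]-tcp))*100)
E
```

```text
tooly yaw -51.05574033010949 tilt [-9.99999939e-01 -3.38182076e-04 -8.94276012e-05]
collar ((327.3307800292969, 141.76419067382812), (112.04227447509766, 115.48655700683594), 2.8204562664031982) [ 0.54127337 -0.14826094  0.183     ] ((0.5403156876564026, -0.1488429307937622), 0.03553023934364319)
[(np.float64(328.00651685393257), np.float64(87.95348314606741), np.int32(35)), (np.float64(327.66438356164383), np.float64(196.3095890410959), np.int32(29))]
[[ 0.56634232 -0.12849304  0.183     ]
 [ 0.51476951 -0.17000138  0.183     ]] [ 0.54055592 -0.14924721  0.183     ] 38.82882279868909 0.06620194341166327
capdot [(np.float64(322.87735849056605), np.float64(230.59557686359418), np.int32(59))] [ 0.50861136 -0.17109273  0.27280807] 0.03234494500525599 39.19088301890659
(300, 100) [ 0.5501 -0.1193  0.182 ]
(290, 140) [ 0.5263 -0.1267  0.1483]
(365, 150) [ 0.5545 -0.1727  0.1475]
(328, 180) [ 0.5226 -0.1641  0.1735]
(230, 200) [ 0.4718 -0.1215  0.1772]
(420, 150) [ 0.575  -0.1982  0.1767]
(328, 105) [ 0.5617 -0.1327  0.147 ]
vent-tcp tool [ 5.34485167e-04  2.94944950e-01 -7.09210826e+00]
```

Request:
arm_command(gripper=[0.8,0.8,0.8,0.8,0.8,0.8,0.8,0.8], translation=[[0,0.03,-0.7],[0,0.03,-0.9],[0,0.04,-0.9],[0,0.04,-0.9],[0,0.04,-0.9],[0,0.04,-0.9],[0,0.03,-0.9],[0,0.03,-0.9]], delta_rot=[[0,0,0],[0,0,0],[0,0,0],[0,0,0],[0,0,0],[0,0,0],[0,0,0],[0,0,0]])

```text
clock: 8.58
position: [0.5405, -0.1501, 0.2744]
ee_rot: [-0.667, -0.235, 0.667, -0.235]
force: [-0.4, 0.4, -1.2]
finger_gap: 0.0136
```

Request:
arm_command(gripper=[0.8,0.8,0.8,0.8,0.8,0.8,0.8,0.8], translation=[[1,0,0],[1.3,0,0],[1.3,0,0],[1.3,0,0],[1,0,0],[0.6,0,0],[0.3,0,0],[0,0,0]], delta_rot=[[0,0,0],[0,0,0],[0,0,0],[0,0,0],[0,0,0],[0,0,0],[0,0,0],[0,0,0]])

```text
clock: 9.25
position: [0.5395, -0.1508, 0.206]
ee_rot: [-0.667, -0.235, 0.667, -0.235]
force: [0.2, 0.9, -0.5]
finger_gap: 0.0134
```

```bash
python3 - <<'E'
from m import *
from cell import ctrl
o=ctrl.get_obs();print({k:np.round(v,4) for k,v in o.items()})
for n in ["top","side"]:
    d=ctrl.get_image(n);np.savez(n+"3.npz",**d)
    u,v=proj(d,[.54,-.148,.2])[0].astype(int);w=45
    cv2.imwrite(f"pics/{n}3.png",cv2.resize(d["frame"][v-w:v+w,u-w:u+w,::-1],(540,540),interpolation=cv2.INTER_CUBIC))
E
```

```text
{'clock': np.float64(9.25), 'qpos': array([-0.3961,  0.3816,  0.7777,  1.7969, -0.2994,  1.0858, -0.405 ]), 'qvel': array([-0.0032, -0.0159,  0.0067, -0.0154,  0.0069,  0.0139, -0.0058]), 'effort': array([  0.2798, -63.8059,  12.6119, -39.9888,  -0.1967,  -0.3318,
         0.1293]), 'position': array([ 0.5395, -0.1508,  0.206 ]), 'ee_rot': array([-0.6666, -0.2353,  0.667 , -0.2352]), 'force': array([ 0.2209,  0.8821, -0.5334]), 'torque': array([-0.0421,  0.115 ,  0.0016]), 'finger_gap': np.float64(0.0134)}
```

View pics/top3.png

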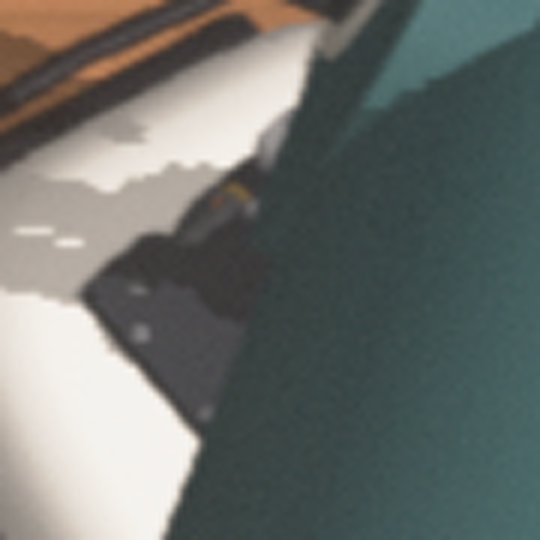

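View pics/side3.png

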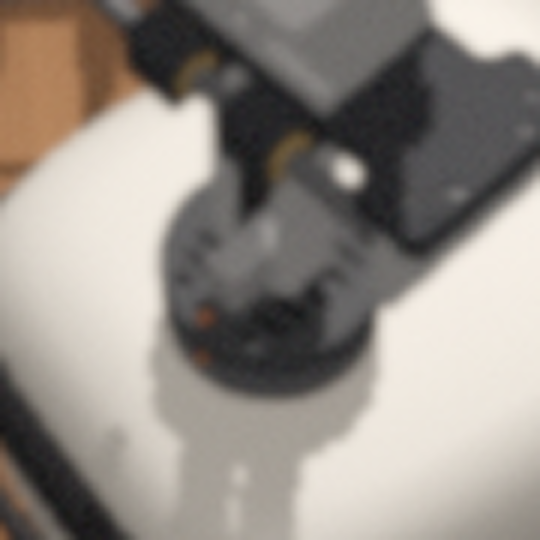

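```bash
python3 - <<'E'
from m import *
from cell import ctrl
d=dict(np.load("side3.npz"));u,v=proj(d,[.54,-.148,.2])[0].astype(int);w=45
o=[(205/6+u-w-.5,315/6+v-w-.5),(203/6+u-w-.5,357/6+v-w-.5)]
f=d["frame"].astype(int);dif=f[...,0]-f[...,2]
for z,p in zip([.2045,.183],o):
    a,b=int(round(p[0])),int(round(p[1]));s=dif[b-2:b+3,a-2:a+3].clip(10)-10;V,U=np.mgrid[b-2:b+3,a-2:a+3]
    q=[(s*U).sum()/s.sum(),(s*V).sum()/s.sum()];print(p,q,plane(d,q,z)[0],s.max())
print(ctrl.get_obs()["position"])
E
```

```text
(np.float64(305.6666666666667), np.float64(123.0)) [np.float64(305.7570850202429), np.float64(123.4251012145749)] [ 0.56403592 -0.13163392  0.2045    ] 36
(np.float64(305.3333333333333), np.float64(130.0)) [np.float64(304.93288590604027), np.float64(130.36241610738256)] [ 0.56617546 -0.12936886  0.183     ] 24
[ 0.53991307 -0.15086477  0.20690032]
```

Request:
arm_command(gripper=[0.8,0.8,0.8,0.8,0.8,0.8,0.8,0.8], translation=[[0,-0.05,-0.12],[0,0,0],[0.1,0,0],[0.1,0,0],[0.1,0,0],[0.1,0,0],[0,0,0],[0,0,0]], delta_rot=[[0,0,0],[0,0,0],[0,0,0],[0,0,0],[0,0,0],[0,0,0],[0,0,0],[0,0,0]])

```text
clock: 10.02
position: [0.5403, -0.1496, 0.2024]
ee_rot: [-0.667, -0.235, 0.667, -0.235]
force: [-0.5, -0.8, -1.0]
finger_gap: 0.0135
```

Request:
arm_command(gripper=[0.8,0.8,0.8,0.8,0.8,0.8,0.8,0.8], translation=[[0.1,0,0],[0,0,0],[0.1,0,0],[0,0,0],[0.1,0,0],[0,0,0],[0,0,0],[0,0,0]], delta_rot=[[0,0,0],[0,0,0],[0,0,0],[0,0,0],[0,0,0],[0,0,0],[0,0,0],[0,0,0]])

```text
clock: 10.68
position: [0.5404, -0.1496, 0.1995]
ee_rot: [-0.667, -0.235, 0.667, -0.235]
force: [1.1, -0.2, -1.6]
finger_gap: 0.0139
```

Request:
arm_command(gripper=[0.8,0.8,0.8,0.8,0.8,0.8], translation=[[0.1,0,0],[0,0,0],[0.1,0,0],[0,0,0],[0,0,0],[0,0,0]], delta_rot=[[0,0,0],[0,0,0],[0,0,0],[0,0,0],[0,0,0],[0,0,0]])

```text
clock: 11.18
position: [0.5404, -0.1496, 0.1976]
ee_rot: [0.667, 0.235, -0.667, 0.235]
force: [-0.0, 0.4, 2.4]
finger_gap: 0.0137
```

Request:
arm_command(gripper=[0.8,0.8,0.8,0.8,0.8,0.8], translation=[[0.1,0,0],[0,0,0],[0.1,0,0],[0,0,0],[0,0,0],[0,0,0]], delta_rot=[[0,0,0],[0,0,0],[0,0,0],[0,0,0],[0,0,0],[0,0,0]])

```text
clock: 11.68
position: [0.5404, -0.1496, 0.1956]
ee_rot: [0.667, 0.235, -0.667, 0.235]
force: [-0.5, 0.3, 4.9]
finger_gap: 0.0138
```

Request:
arm_command(gripper=[0.8,0.8,0.8,0.8,0.8,0.8,0.8,0.8], translation=[[0.1,0,0],[0.1,0,0],[0,0,0],[0.1,0,0],[0.1,0,0],[0,0,0],[0,0,0],[0,0,0]], delta_rot=[[0,0,0],[0,0,0],[0,0,0],[0,0,0],[0,0,0],[0,0,0],[0,0,0],[0,0,0]])

```text
clock: 12.35
position: [0.5404, -0.1496, 0.1916]
ee_rot: [0.667, 0.235, -0.667, 0.235]
force: [-0.3, 0.4, 5.9]
finger_gap: 0.0136
```

Request:
arm_command(gripper=[0.8,0.8,0.8,0.8,0.8,0.8], translation=[[0.1,0,0],[0,0,0],[0.1,0,0],[0,0,0],[0,0,0],[0,0,0]], delta_rot=[[0,0,0],[0,0,0],[0,0,0],[0,0,0],[0,0,0],[0,0,0]])

```text
clock: 12.85
position: [0.5404, -0.1496, 0.1896]
ee_rot: [0.667, 0.235, -0.667, 0.235]
force: [-0.9, 0.8, 7.7]
finger_gap: 0.0139
```

Request:
arm_command(gripper=[0.8,0.8,0.8,0.8], translation=[[0.05,0,0],[0,0,0],[0,0,0],[0,0,0]], delta_rot=[[0,0,0],[0,0,0],[0,0,0],[0,0,0]])

```text
clock: 13.18
position: [0.5405, -0.1496, 0.1892]
ee_rot: [0.667, 0.235, -0.667, 0.235]
force: [-0.2, 0.4, 9.2]
finger_gap: 0.0132
```

Request:
arm_command(gripper=[0.8,0.8,0.8,0.8], translation=[[0.03,0,0],[0,0,0],[0,0,0],[0,0,0]], delta_rot=[[0,0,0],[0,0,0],[0,0,0],[0,0,0]])

```text
clock: 13.52
position: [0.5405, -0.1496, 0.1889]
ee_rot: [0.667, 0.235, -0.667, 0.235]
force: [-0.2, 0.6, 9.3]
finger_gap: 0.0135
```

Request:
arm_command(gripper=[0.8,0.8,0.8,0.8,0.8,0.8], translation=[[0,0,0],[0,0,0],[0,0,0],[0,0,0],[0,0,0],[0,0,0]], delta_rot=[[2,0,0],[2,0,0],[2,0,0],[2,0,0],[0,0,0],[0,0,0]])

```text
clock: 14.02
position: [0.5406, -0.1497, 0.189]
ee_rot: [0.682, 0.188, -0.681, 0.188]
force: [-0.1, -0.2, 8.2]
finger_gap: 0.0135
```

```bash
cat > st.py <<'E'
from h import *
from cell import ctrl
o=ctrl.get_obs();m=R.from_quat(o["ee_rot"]).as_matrix()
print("yaw",round(np.degrees(np.arctan2(m[1,1],m[0,1])),2),"pos",o["position"].round(4),"F",o["force"].round(2),"T",o["torque"].round(3),"q",o["qpos"].round(2))
E
python3 st.py
```

```text
yaw -59.14 pos [ 0.5406 -0.1497  0.189 ] F [-0.08 -0.15  8.21] T [-0.085  0.102 -0.034] q [-0.41  0.41  0.8   1.81 -0.34  1.06 -0.52]
```

Request:
arm_command(gripper=[0.8,0.8,0.8,0.8,0.8,0.8,0.8,0.8], translation=[[0,0,0],[0,0,0],[0,0,0],[0,0,0],[0,0,0],[0,0,0],[0,0,0],[0,0,0]], delta_rot=[[3,0,0],[3,0,0],[3,0,0],[3,0,0],[3,0,0],[3,0,0],[3,0,0],[3,0,0]])

```text
clock: 14.68
position: [0.5406, -0.1497, 0.189]
ee_rot: [0.706, 0.041, -0.706, 0.042]
force: [-0.9, -0.1, 8.9]
finger_gap: 0.0134
```

```bash
python3 st.py
```

```text
yaw -83.26 pos [ 0.5406 -0.1497  0.189 ] F [-0.92 -0.14  8.9 ] T [-0.025  0.2    0.099] q [-0.48  0.44  0.9   1.82 -0.39  1.07 -0.89]
```

Request:
arm_command(gripper=[0.8,0.8,0.8,0.8,0.8,0.8], translation=[[0,0,0],[0,0,0],[0,0,0],[0,0,0],[0,0,0],[0,0,0]], delta_rot=[[2,0,0],[2,0,0],[2,0,0],[2,0,0],[0,0,0],[0,0,0]])

```text
clock: 15.18
position: [0.5406, -0.1497, 0.1889]
ee_rot: [0.707, -0.007, -0.707, -0.007]
force: [0.8, -1.2, 8.7]
finger_gap: 0.0135
```

```bash
python3 st.py
```

```text
yaw -91.14 pos [ 0.5406 -0.1497  0.1889] F [ 0.75 -1.23  8.69] T [-0.065  0.167  0.002] q [-0.5   0.46  0.93  1.82 -0.41  1.08 -1.01]
```

Request:
arm_command(gripper=[0.8,0.8,0.8,0.8,0.8,0.8], translation=[[0,0,0],[0,0,0],[0,0,0],[0,0,0],[0,0,0],[0,0,0]], delta_rot=[[1,0,0],[1,0,0],[1,0,0],[1,0,0],[0,0,0],[0,0,0]])

```text
clock: 15.68
position: [0.5405, -0.1501, 0.189]
ee_rot: [0.707, -0.032, -0.706, -0.031]
force: [-0.4, -2.5, 8.8]
finger_gap: 0.0134
```

```bash
python3 st.py
```

```text
yaw -95.14 pos [ 0.5405 -0.1501  0.189 ] F [-0.36 -2.45  8.81] T [-0.452  0.268  0.219] q [-0.51  0.46  0.95  1.82 -0.42  1.08 -1.07]
```

Request:
arm_command(gripper=[0.8,0.8,0.8,0.8], translation=[[0,0,0],[0,0,0],[0,0,0],[0,0,0]], delta_rot=[[1,0,0],[1,0,0],[0,0,0],[0,0,0]])

```text
clock: 16.02
position: [0.5405, -0.1502, 0.189]
ee_rot: [0.706, -0.044, -0.706, -0.044]
force: [-0.2, -2.6, 8.2]
finger_gap: 0.0135
```

```bash
python3 st.py
```

```text
yaw -97.12 pos [ 0.5405 -0.1502  0.189 ] F [-0.21 -2.56  8.2 ] T [-0.715  0.359  0.596] q [-0.51  0.47  0.96  1.82 -0.43  1.08 -1.1 ]
```

The torque climbed to about 0.6 N·m at 46°, so this is the stop. I'll let the cap rise gently into the pockets while still holding it.

Request:
arm_command(gripper=[0.8,0.8,0.8,0.8,0.8,0.8,0.8,0.8], translation=[[-0.1,0,0],[0,0,0],[-0.1,0,0],[0,0,0],[-0.1,0,0],[-0.1,0,0],[0,0,0],[0,0,0]], delta_rot=[[0,0,0],[0,0,0],[0,0,0],[0,0,0],[0,0,0],[0,0,0],[0,0,0],[0,0,0]])

```text
clock: 16.68
position: [0.5403, -0.1501, 0.1926]
ee_rot: [0.706, -0.044, -0.706, -0.044]
force: [1.2, -4.8, -0.1]
finger_gap: 0.0138
```

```bash
python3 st.py
```

```text
yaw -97.12 pos [ 0.5403 -0.1501  0.1926] F [ 1.21 -4.8  -0.14] T [-1.297 -0.175  0.524] q [-0.52  0.46  0.96  1.81 -0.42  1.09 -1.1 ]
```

Request:
arm_command(gripper=[0.8,0.8,0.8,0.8], translation=[[0,0,0],[0,0,0],[0,0,0],[0,0,0]], delta_rot=[[-1,0,0],[-1,0,0],[0,0,0],[0,0,0]])

```text
clock: 17.02
position: [0.5403, -0.1501, 0.1927]
ee_rot: [0.706, -0.032, -0.706, -0.032]
force: [1.3, -5.6, 1.6]
finger_gap: 0.0133
```

```bash
python3 st.py
```

```text
yaw -95.17 pos [ 0.5403 -0.1501  0.1927] F [ 1.31 -5.56  1.64] T [-1.35   0.049  0.139] q [-0.51  0.46  0.95  1.81 -0.42  1.09 -1.07]
```

Request:
arm_command(gripper=[1.6,1.8,2,2.4,2.8,2.8], translation=[[0,0,0],[0,0,0],[0,0,0],[0,0,0],[0,0,0],[0,0,0]], delta_rot=[[0,0,0],[0,0,0],[0,0,0],[0,0,0],[0,0,0],[0,0,0]])

```text
clock: 17.52
position: [0.5403, -0.1494, 0.1926]
ee_rot: [-0.706, 0.032, 0.706, 0.032]
force: [0.1, -0.1, 0.1]
finger_gap: 0.0278
```

```bash
python3 st.py
```

```text
yaw -95.12 pos [ 0.5403 -0.1494  0.1926] F [ 0.09 -0.09  0.07] T [0.024 0.146 0.064] q [-0.51  0.46  0.95  1.81 -0.42  1.09 -1.07]
```

Released with no residual force. I'll rise clear of the cap and check it.

Request:
arm_command(gripper=[3.5,3.5,3.5,3.5,3.5,3.5,3.5,3.5], translation=[[-0.5,0,0],[-1,0,0],[-1.5,0,0],[-2,0,0],[-2,0,0],[-2,0,0],[0,0,0],[0,0,0]], delta_rot=[[0,0,0],[0,0,0],[0,0,0],[0,0,0],[0,0,0],[0,0,0],[0,0,0],[0,0,0]])

```text
clock: 18.18
position: [0.5408, -0.1497, 0.2841]
ee_rot: [0.707, -0.032, -0.706, -0.032]
force: [0.2, 0.7, -0.2]
finger_gap: 0.0349
```

Request:
arm_command(gripper=[3.5,3.5,3.5,3.5,3.5,3.5,3.5,3.5], translation=[[0,0,1.5],[0,0,1.5],[0,0,1.5],[0,0,1.5],[0,0,0.5],[0,0,0],[0,0,0],[0,0,0]], delta_rot=[[0,0,0],[0,0,0],[0,0,0],[0,0,0],[0,0,0],[0,0,0],[0,0,0],[0,0,0]])

```text
clock: 18.85
position: [0.4762, -0.1436, 0.2827]
ee_rot: [0.706, -0.032, -0.706, -0.031]
force: [-0.5, 0.7, -0.2]
finger_gap: 0.0353
```

```bash
python3 st.py; python3 - <<'E'
from m import *
from cell import ctrl
for n in ["side","wrist"]:
    d=ctrl.get_image(n);np.savez(n+"4.npz",**d);cv2.imwrite(f"pics/{n}4.png",d["frame"][:,:,::-1])
    print(n,proj(d,[.5403,-.149,.195]))
E
```

```text
yaw -95.1 pos [ 0.4762 -0.1436  0.2827] F [-0.49  0.69 -0.25] T [ 0.008  0.147 -0.012] q [-0.72  0.19  1.09  1.85 -0.18  1.21 -1.23]
side [[317.05287674 117.24054183]]
wrist [[323.88275115 154.00981728]]
```

View pics/wrist4.png

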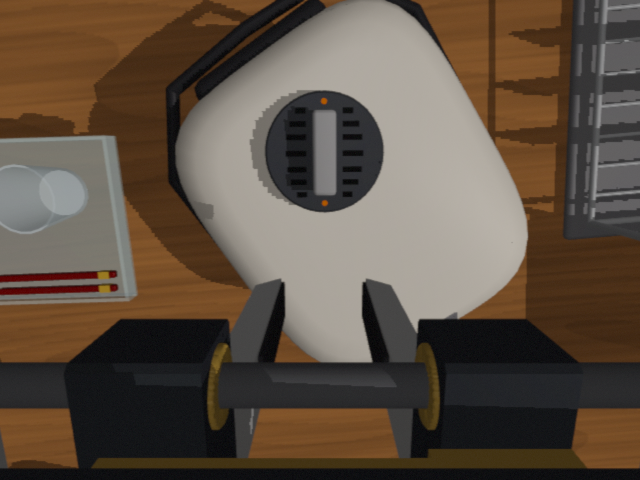

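View pics/side4.png

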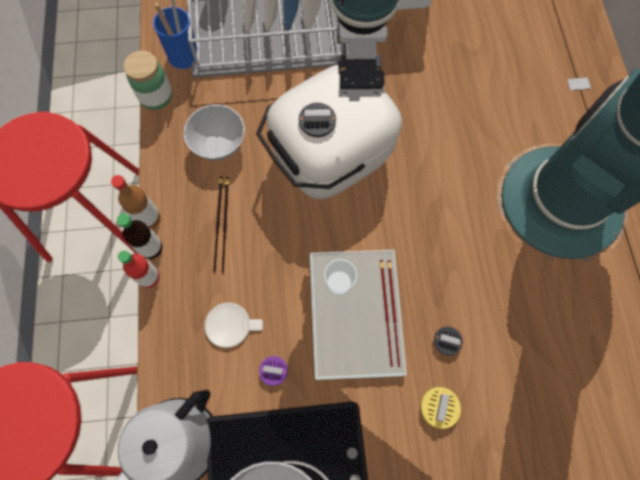

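Wrist view: the cap sits in the vent at (324,151), with dots at (324,101) and (325,203). The side view shows everything else unmoved. Next I'll check height, tilt and the bar angle.

```bash
python3 - <<'E'
from m import *
d=dict(np.load("wrist4.npz"))
V,U=np.mgrid[95:208,268:382];uv=np.c_[U.ravel(),V.ravel()];P=depth(d,uv)
e,k=dark(d,(324,151),62,90);ins=np.array([cv2.pointPolygonTest(k,(float(a),float(b)),False)>0 for a,b in uv])
z=P[:,2];print(np.histogram(z[ins],bins=np.arange(.17,.225,.003)))
f=ins&(abs(z-.1915)<.008); A=np.c_[P[f,:2]-[.54,-.149],np.ones(f.sum())];c=np.linalg.lstsq(A,z[f],rcond=None)[0];print("flange plane",c,f.sum(),"median",np.median(z[f]))
b=(U.ravel()>316)&(U.ravel()<333)&(V.ravel()>118)&(V.ravel()<188);print("bar top",np.median(z[b]))
lid=depth(d,[(230,200),(420,150),(400,250),(300,250)]);print("lid",lid[:,2])
o=orange(d,(324,151),62);print(o);Q=plane(d,np.array([x[:2] for x in o if x[2]>5]),.1915);print(Q.mean(0),np.degrees(np.arctan2(*(Q[0]-Q[1])[[1,0]])))
S0=dict(np.load("side0.npz"))["frame"];S4=dict(np.load("side4.npz"))["frame"]
for n,(u,v,w) in dict(bowl=(215,132,35),sticks_b=(221,225,30),rest=(232,325,30),measure=(340,277,18)).items():
    print(n,np.abs(S0[v-w:v+w,u-w:u+w].astype(int)-S4[v-w:v+w,u-w:u+w]).mean().round(2))
E
```

```text
(array([   0,    1,   17,    0,    0,    4, 6190, 2572,    0,    0,    0,
          0,  199, 1804,   23,    0,    0,    0]), array([0.17 , 0.173, 0.176, 0.179, 0.182, 0.185, 0.188, 0.191, 0.194,
       0.197, 0.2  , 0.203, 0.206, 0.209, 0.212, 0.215, 0.218, 0.221,
       0.224]))
flange plane [0.00074832 0.00043467 0.19059358] 8766 median 0.1905992869263067
bar top 0.21059021805849604
lid [0.17625775 0.17668811 0.1771688  0.17641979]
[(np.float64(323.53998400639745), np.float64(100.68192722910835), np.int32(38)), (np.float64(324.36749703440097), np.float64(202.57224199288257), np.int32(33))]
[ 0.54087594 -0.14910974  0.1915    ] -4.650507106063403
bowl 2.09
sticks_b 2.12
rest 2.14
measure 2.24
```

```bash
python3 -c "
from cell import ctrl
print(ctrl.hand_in())"
```

```text
the job is handed in; nothing more can be done
None
```

The cap is locked in the cooker's vent and released. I handed the job in at about 19 s; no verdict comes back.

**What I did:** I gripped the larger black cap from the tray by its finger bar and aligned it with the slots, which I measured at about 39°. I lowered it through the slots and pressed it against the spring with about 9 N. Turning it clockwise, the torque rose to about 0.6 N·m near 46°, which I took as the stop. I let it rise into the pockets while still holding it, then opened the fingers and backed away.

**Last checks:**

| Check | Reading |
|---|---|
| Flange top height | 190.6 mm, against 191.5 mm expected when locked; about 197.5 mm if unlocked. The lid also reads about 1 mm low in the same image |
| Tilt | Below 0.001 rad |
| Distance from the vent axis | About 0.4 mm |
| Bar angle past the slots | 43.5°, above the 38° needed |
| Bowl, black chopsticks, spoon rest, measure | No change between the first and last side views |
| Red chopsticks | Look unmoved in the side view; I didn't measure them |
| Gripper | Clear of everything |

**Disagreements:** The side camera put the vent about 2–3 mm from the other two cameras in y. I used the wrist camera, corrected by comparing the cap and vent dots in one view. While the cap rose into the pockets, there was a sideways force of about 5 N and a moment of about 1.3 N·m. Both went away when I released it.

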